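# Hang the dough roller on the lid rack by its lifting rod

### The job

Pick up the lifting rod by its handle, thread it into the dough roller from the open end of the cradle and push it in until its collar presses lightly against the roller, and hold that for a moment. The bore is off-centre and loosely set, so feel for it: never push hard against the roller, and do not touch the roller with the gripper. Lift the roller out on the rod, lower it gently onto the lid rack so that the rod lies in the middle pair of slots with the roller hanging between the two boards and the handle outside, then let go; leave the other things on the ledge where they are.

Things in the scene. Friction and masses are not known exactly. Their poses are not given: they have to be found in the camera images.
- rod: Lifting rod, 140 g. Origin on the rod's axis at the handle's centre; x along the axis to the nose, z up at first. Dark wooden handle 80 long (x -40 to 40), 18 wide (y), 30 tall (z), lying on the ledge, so the axis starts 15 above it and the rod sticks out in the air. Aluminium rod, diameter 10, from x = 40 to 180. Bare neck x = 40 to 66. Grip the handle across its 18 mm, near its middle.
- rod_tip (a point): Centre of the rod's flat, blunt nose, 180 from the rod's origin along its x. The nose is 6 in diameter and widens to 10 over its last 8 mm.
- rod_collar (a point): Centre of the nose-side face of the rod's collar, 72 from the rod's origin along its x (108 behind the nose). The collar is 20 in diameter and 6 thick.
- roller: Olive-wood dough roller, diameter 60, length 60, 0.16 to 0.27 kg, lying loose with its axis level in the cradle, 59 above the ledge. Origin at its centre, x along its axis from the end where the rod goes in (-30) to the end at the back posts (+30). Only its weight holds it down; it lifts straight up.
- roller_mouth (a point): Centre of the roller's entry face. NOT the bore: a plastic bush, flush in the roller, has a through bore of diameter 14 parallel to the axis, its centre 7 off the roller's axis, in an unmeasured direction that differs each time, anywhere round the full circle. A nose pressed beside the bore just stops. The bush turns about the roller's axis under some 7 N at the bore.
- cradle: Fixed wooden cradle, 80 long (x), 100 wide (y), x in the direction of the roller's x. Origin on the ledge under its centre, z up. Floor 30 above the ledge; side rails 2 off the roller's flanks, 56 high; its -x end is open for the rod.
- cradle_posts (a point): Point midway between the tops of the cradle's two back posts, at their inner faces: x = 32 in the cradle, 82 above the ledge. The posts stand 44 apart with a sill 40 high between; they stop the roller from sliding away and let the rod through and up.
- rack: Fixed slotted wooden lid rack; origin on the ledge under its centre, z up. Two comb boards, 12 thick, 150 wide (y), 111 tall, stand at x = -51 and +51, 90 clear between. Each has three slots open at the top, 18 wide, at y = -45, 0, 45. The rod is to lie along the rack's x in the middle pair, handle outside the -x board, the rod's origin at x about -104 and 90 above the ledge.
- rack_slot_near (a point): Bottom of the middle slot of the -x board (the handle's side), 85 above the ledge. The rod's neck goes here: board between handle and collar.
- rack_slot_far (a point): Bottom of the middle slot of the +x board, 85 above the ledge. The nose end goes here.
- jar: Lidded white ceramic preserved-lemon jar, diameter 90, 122 tall; origin under its centre. Leave alone.
- diffusers: Stack of three round aluminium tagine diffusers, diameter 140, 24 tall; origin under its centre. Leave alone.
- timer: White plastic kitchen timer dial, diameter 64, 30 tall; origin under its centre. Leave alone.
- spoon: Olive-wood tasting spoon, 200 long, lying flat along its x. Leave alone.
There are look-alikes about, which are no part of the job. Leave any pink look-alike of the rod alone.

How it is judged:
By the outcome, as a careful person would: the job done as asked, in the order asked, and still so for the second after the job is handed in, with the robot touching nothing.
It also fails if it takes over 72 s, if anything falls off the work surface, if the arm or the gripper's body presses on something with over 40 N, if the wrist force passes 120 N, or if a joint passes its speed limit or range.

### The arm

A 6-joint arm with a two-finger parallel gripper is mounted at the origin on the work surface. World frame = base frame: x ahead of the robot, y to its left, z up, the work surface at z = 0. Lengths are in mm, angles in rad, forces in N, time in s.
With the tool pointing down it reaches from about 400 to 925 mm from the base axis. Payload 12.5 kg.
Tool frame: the origin (TCP) lies at the centre of the arm's flange, where the gripper is bolted on; the fingertips stand 190 mm ahead of it and the grasp point (between the pads) lies 171 mm ahead of it; z points along the fingers, y is the line along which they close (so a half turn about z gives the same grasp; the last joint's range is limited). The gripper opens to 95 mm and grips with 3 to 60 N. Pads are 20 mm wide; open, the fingers measure 119 mm over their backs; the gripper's body (75 mm by 180 mm) begins 59 mm behind the grasp point.
Start: joints at [1.048, 0.491, 1.559, -0, 1.092, -0.106], TCP at [253, 571.503, 404.761] pointing down, gripper open.
Joint ranges: [-3.1, 3.1], [-0.84, 2.19], [0.05, 2.79], [-1.13, 4.28], [0.06, 2.93], [-2.69, 2.69]. Speed limits (rad/s): [2.22, 2.22, 2.79, 3.14, 3.14, 3.14].

### API

Orientations are given as [roll, pitch, yaw] about the fixed x, y, z axes, in that order (R = Rz(yaw) Ry(pitch) Rx(roll)).
In Python, from cell import env, read_camera, search_frame, cut_out gives the robot as it stands. The module is installed in compiled form; this text tells all that it offers.
- The arm moves only by the tool move_arm, never from a script. Its argument "commands" is a list of rows, each a list of 3 entries, a list of its own where there are three numbers: the shift along the world's x, y, z normalised to -1 to 1, where 1 is 0.03 m, then the turn about the world's z normalised to -1 to 1, where 1 is 0.08 rad, then the opening, from -1 (shut) to 1 (fully open), so that 0 is half open. A call has 1 to 20 rows; each row shifts and turns the commanded pose from where the row before left it; what a row does not reach is not made up. A row lasts 1/12 s, in which the tool goes at most 41.7 mm and 7.16 degrees, less where a joint would pass 70% of its speed; a pose out of reach is approached as far as the arm can. A call with a number of a shift or a turn outside -1 to 1 is refused whole. A call with a gripper value outside its range is refused whole. The fingers move at their own pace and stop on an object; the grip force is fixed at half the most. Time passes only in rows, so rows that do not move let the fingers close. It gives the time, the measured TCP pose, the force, the opening and the grip force at its end, in the units of the state.
- env.state(): the state, without advancing time (a new reading comes with each control period).
- read_camera(name): name is "side" or "top" or "wrist"; returns a dict with "image" (420x560x3 uint8, red, green, blue), "fx", "fy", "cx", "cy" (pixels), "D" ([k1, k2, p1, p2, k3] as OpenCV has them; the pictures are not rectified), "rvec" (rotation vector, rad) and "tvec" (3), from world to camera coordinates, as OpenCV has them. Camera axes: x right, y down, z forward; pixel columns grow to the right and rows downward; lengths in mm; the calibration is good to about 2 mm. A picture is of the moment at which its call begins. There is no depth.
- env.job_done(): hands the job in; it is judged then, once.
Trained networks look in a picture, given as the dict that the camera call returned (one of the last four; its "shot" number tells which), for a name from the list of things; names that differ only in an ending like _2 or _b are one class to them, and where a whole thing is asked for, a point or a joint stands for the part that bears it (a point fixed in the world has none). Each returns a list of dicts, best first, with "confidence" (0 to 1); they miss things now and then, are a little off and sometimes report something else, mostly with a low value. They report only what shows in the picture. A call takes as long as a camera call. They do not tell look-alikes from the thing itself.
- search_frame(thing, picture): "at" ([column, row] in pixels, amid what is visible of it).
- cut_out(thing, picture): "region" (420x560 bool, what is visible of it) and "at" ([column, row] in pixels, amid what is visible of it).
The state is a dict: "t": time; "joints": joint angles; "qvel": joint speeds; "tau": joint torques, N m; "eef_pos": TCP position; "tcp_rot": TCP orientation; "ft_force": force on the tool from outside, world axes, zero at the start; "moment": the same for the moment, N m; "opening": opening from 0.0 (shut) to 1.0 (fully open); "grip_force": force on a finger pad.
Only numpy, scipy, OpenCV 4.12 (cv2) and the standard library are available. Lean on these libraries where they do the work, as an engineer would, in place of code of your own. Each camera call takes 0.05 s, during which the arm holds its last target. There are 200 camera calls.

## Working session

There is one attempt and no reset: what is moved stays moved. The work goes in short steps, Python scripts to look and compute and a tool call to move; the robot and the scene stay as the last step left them, time stands still between calls to the robot, and variables do not carry over. Pictures are saved under pics/ and viewed, at most 10 in all, crops included, and the job is handed in when it is done.

Besides the shell and the picture viewer there is one more tool, called after "Emit:" by a JSON object that holds its "api" and its "payload", one argument or row to a line. move_arm: Moves the arm, as the interface text tells. Its arguments: {"type":"object","properties":{"commands":{"type":"array","items":{"type":"array"}}},"required":["commands"]}

```bash
mkdir -p pics
cat > h.py <<'E'
import numpy as np, cv2
from cell import env, read_camera, search_frame, cut_out
def proj(c,P):
    K=np.array([[c["fx"],0,c["cx"]],[0,c["fy"],c["cy"]],[0,0,1.]])
    return cv2.projectPoints(np.array(P,float).reshape(-1,1,3),np.array(c["rvec"],float),np.array(c["tvec"],float),K,np.array(c["D"],float))[0].reshape(-1,2)
def ray(c,uv):
    K=np.array([[c["fx"],0,c["cx"]],[0,c["fy"],c["cy"]],[0,0,1.]])
    p=cv2.undistortPoints(np.array(uv,float).reshape(-1,1,2),K,np.array(c["D"],float)).reshape(-1,2)
    R=cv2.Rodrigues(np.array(c["rvec"],float))[0]
    o=-R.T@np.array(c["tvec"],float).ravel()
    d=np.c_[p,np.ones(len(p))]@R
    return o,d/np.linalg.norm(d,axis=1,keepdims=True)
def atz(c,uv,z):
    o,d=ray(c,uv); return o+d*((z-o[2])/d[:,2])[:,None]
def tri(obs):
    A=np.zeros((3,3));b=np.zeros(3);L=[]
    for c,uv in obs:
        o,d=ray(c,[uv]);d=d[0];M=np.eye(3)-np.outer(d,d);A+=M;b+=M@o;L.append((o,d))
    x=np.linalg.solve(A,b)
    return x,[float(np.linalg.norm((np.eye(3)-np.outer(d,d))@(x-o))) for o,d in L]
def save(img,n): cv2.imwrite("pics/"+n,cv2.cvtColor(np.ascontiguousarray(img),cv2.COLOR_RGB2BGR))
E
cat > a.py <<'E'
from h import *
np.set_printoptions(precision=1,suppress=True)
C={n:read_camera(n) for n in ("top","side")}
save(C["top"]["image"],"top1.png");save(C["side"]["image"],"side1.png")
for n in C:
  print(n,ray(C[n],[[280,210]]))
  for t in "rod rod_tip rod_collar roller roller_mouth cradle cradle_posts rack rack_slot_near rack_slot_far jar diffusers timer spoon".split():
    print(n,t,[(np.round(r["at"],1).tolist(),round(r["confidence"],2)) for r in search_frame(t,C[n])[:4]])
print(env.state())
E
python3 a.py
```

```text
top (array([ 433.1,  -90.2, 1430.7]), array([[ 0.1,  0. , -1. ]]))
top rod [([346.9, 262.3], 0.69), ([440.7, 251.7], 0.57), ([137.1, 260.8], 0.39)]
top rod_tip [([342.2, 257.7], 0.83), ([444.9, 255.5], 0.55)]
top rod_collar [([441.1, 253.3], 0.67)]
top roller [([242.9, 219.0], 0.76)]
top roller_mouth [([239.8, 222.7], 0.56)]
top cradle [([241.5, 234.4], 0.72), ([135.5, 260.3], 0.35)]
top cradle_posts [([240.9, 229.8], 0.7)]
top rack [([137.2, 258.5], 0.79)]
top rack_slot_near [([136.5, 259.4], 0.56), ([242.0, 233.3], 0.23)]
top rack_slot_far [([134.4, 260.5], 0.97)]
top jar [([132.4, 171.3], 0.81)]
top diffusers [([310.3, 166.2], 0.7)]
top timer [([237.9, 159.4], 0.73)]
top spoon []
side (array([  448.2, -1278.1,   805.7]), array([[ 0.1,  0.8, -0.5]]))
side rod [([231.5, 266.7], 0.92), ([313.3, 200.6], 0.7), ([241.0, 340.6], 0.69)]
side rod_tip [([228.7, 267.4], 0.76), ([245.4, 337.5], 0.62)]
side rod_collar [([243.5, 337.9], 0.61), ([229.2, 269.3], 0.59)]
side roller []
side roller_mouth [([261.4, 195.2], 0.71)]
side cradle [([266.7, 204.8], 0.91), ([227.1, 165.3], 0.21)]
side cradle_posts [([263.6, 205.9], 0.64), ([219.5, 162.7], 0.18)]
side rack [([224.3, 164.2], 0.86)]
side rack_slot_near [([219.3, 161.9], 0.96)]
side rack_slot_far [([225.4, 161.8], 0.58), ([228.8, 266.9], 0.16)]
side jar [([287.2, 155.8], 0.95)]
side diffusers [([220.6, 162.3], 0.41)]
side timer [([312.7, 200.6], 0.68)]
side spoon [([327.0, 276.5], 0.93)]
{'t': 1.5, 'joints': array([ 1. ,  0.5,  1.6, -0. ,  1.1, -0.1]), 'qvel': array([ 0., -0., -0.,  0., -0.,  0.]), 'tau': array([ -0. , -61.2, -25.8,   0.1,   0. ,   0. ]), 'eef_pos': array([253. , 571.5, 404.8]), 'tcp_rot': array([3.1, 0. , 2.7]), 'ft_force': array([-0. , -0.9, -0.7]), 'moment': array([ 0., -0.,  0.]), 'grip_force': 0.0, 'opening': 1.0012012798157945}
```

Run:
```python
import cv2
a=cv2.imread("pics/top1.png")[120:320,90:490];cv2.imwrite("pics/top1c.png",cv2.resize(a,(800,400),interpolation=cv2.INTER_CUBIC))
a=cv2.imread("pics/side1.png")[110:370,140:400];cv2.imwrite("pics/side1c.png",cv2.resize(a,(600,600),interpolation=cv2.INTER_CUBIC))
```

```text
(no output)
```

View pics/top1c.png

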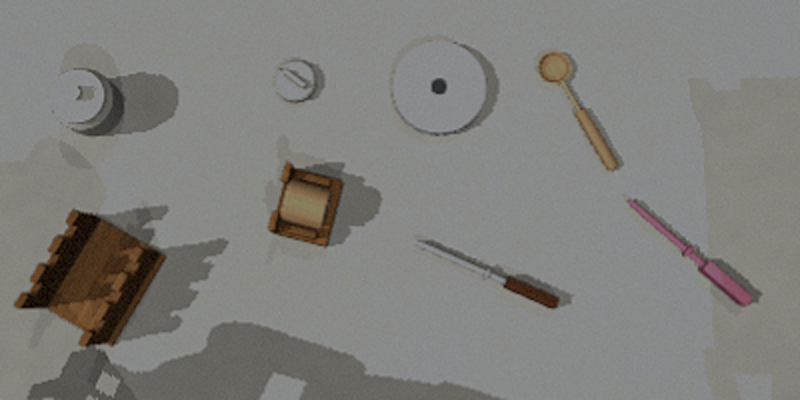

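View pics/side1c.png

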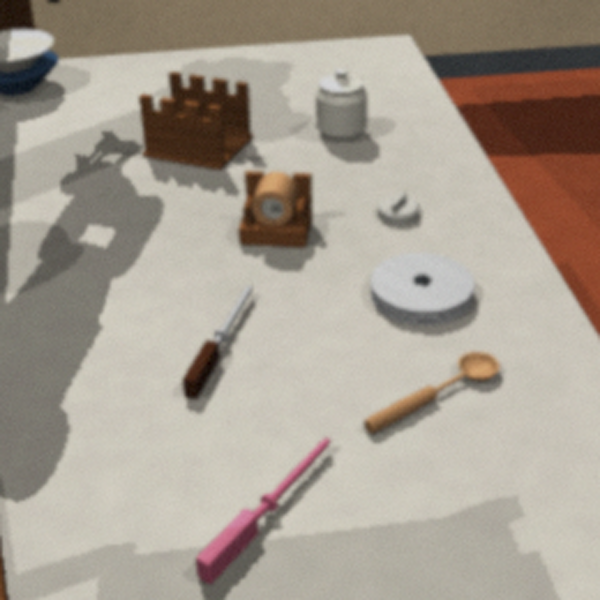

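The top crop shows the rod: silver with a dark handle, nose at full-frame ~(299,240), handle end ~(369,270). There are two rod candidates: the brown-handled one at (347,262) and the pink one at (441,252). The brown one fits the description and the pink is the look-alike, and this enlarged crop confirms it. The roller and cradle are at (242,222) and the rack at (136,258). In the side crop the cradle's open end faces the camera.

```bash
cat > b.py <<'E'
from h import *
np.set_printoptions(precision=1,suppress=True)
T=read_camera("top");S=read_camera("side")
t=lambda x,y:[90+x/2,120+y/2]
k=260/600
s=lambda x,y:[140+x*k,110+y*k]
for n,a,b in [("nose",(418,240),(251,290)),("collar",(488,273),(222,337)),("handle start",(505,281),(211,345)),("handle end",(558,301),(193,388)),
 ("postL",(288,168),(250,176)),("postR",(342,180),(307,178)),("rollermouth",(298,225),(273,208)),
 ("jar",(82,92),(342,78))]:
  x,r=tri([(T,t(*a)),(S,s(*b))]);print(n,x,np.array(r))
print("rack corners top z111",atz(T,[t(75,214),t(22,303),t(160,255),t(88,340)],111))
print("cradle corners z82 posts",atz(T,[t(288,168),t(342,180)],82),"base56",atz(T,[t(272,232),t(325,244)],56))
print("roller top@89",atz(T,[t(305,203)],89))
for n,z in [("cradle",0)]:
  m=cut_out("roller",T)
  if m: 
    r=cv2.minAreaRect(np.argwhere(m[0]["region"])[:,::-1].astype(np.float32));print(r,atz(T,cv2.boxPoints(r),75))
E
python3 b.py
```

```text
nose [ 516.  -133.1   11.2] [1.3 1.3]
collar [ 468.4 -234.1   13.4] [0.2 0.2]
handle start [ 455.1 -257.6   20.6] [1.3 1.3]
handle end [ 427.5 -333.4   18.1] [0.4 0.4]
postL [573.6  48.2  93.6] [40.4 40.4]
postR [601.  -27.7 117.7] [7.1 7.1]
rollermouth [551.9  40.   34.5] [12.7 12.7]
jar [720.4 334.4 109. ] [1.5 1.5]
rack corners top z111 [[551.6 337.8 111. ]
 [432.2 404.7 111. ]
 [494.5 220.7 111. ]
 [382.  314.5 111. ]]
cradle corners z82 posts [[616.   50.3  82. ]
 [598.2 -25.6  82. ]] base56 [[528.   75.4  56. ]
 [510.2   0.1  56. ]]
roller top@89 [[565.6  25.7  89. ]]
((243.27647399902344, 221.50587463378906), (22.018444061279297, 20.391464233398438), 12.52880573272705) [[546.   61.1  75. ]
 [602.2  48.9  75. ]
 [588.  -11.7  75. ]
 [532.    0.8  75. ]]
```

Emit:
{"api": "move_arm", "payload": {
  "commands": [
    [[0.7,-1,0],-1,1],
    [[0.7,-1,0],-1,1],
    [[0.7,-1,0],-1,1],
    [[0.7,-1,0],-1,1],
    [[0.7,-1,0],-1,1],
    [[0.7,-1,0],-1,1],
    [[0.7,-1,0],-1,1],
    [[0.7,-1,0],-1,1],
    [[0.7,-1,0],-1,1],
    [[0,0,0],0,1],
    [[0,0,0],0,1],
    [[0,0,0],0,1]
  ]
}}

```text
t: 2.65
eef_pos: [441.9, 301.7, 404.8]
tcp_rot: [3.142, -0.0, 2.005]
ft_force: [-0.0, 0.4, 0.1]
opening: 1.0
grip_force: 0.0
```

```bash
cat > w.py <<'E'
from h import *
import sys,pickle
np.set_printoptions(precision=1,suppress=True)
n=sys.argv[1]
W=read_camera("wrist");save(W["image"],n+".png");pickle.dump({k:W[k] for k in W},open(n+".pkl","wb"))
for t in sys.argv[2:]: print(t,[(np.round(r["at"],1).tolist(),round(r["confidence"],2)) for r in search_frame(t,W)[:4]])
o,d=ray(W,[[280,210],[280,0]]);print("cam",o,d)
s=env.state();print(s["t"],s["eef_pos"],s["tcp_rot"],s["ft_force"])
E
python3 w.py w1 rack_slot_near rack_slot_far rack
```

```text
rack_slot_near [([308.5, 173.3], 0.67)]
rack_slot_far [([306.1, 173.3], 0.6)]
rack [([306.9, 171.7], 0.72)]
cam [412.2 366.6 384.7] [[ 0.1 -0.2 -1. ]
 [-0.1  0.3 -0.9]]
2.85 [441.3 302.4 404.8] [ 3.1 -0.   2. ] [-0.4 -0.1  0.1]
```

View pics/w1.png

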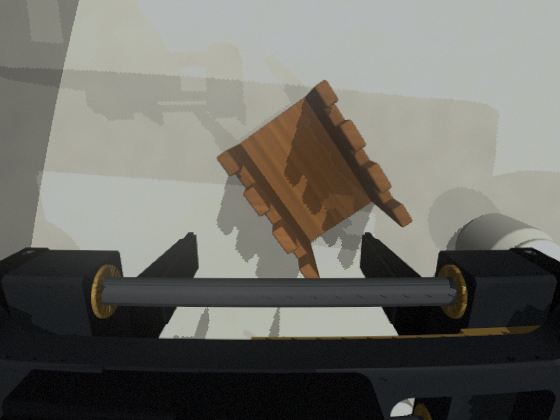

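The wrist view shows the rack at about (307,172). Its board tops run (325,92)–(400,215) and (230,160)–(312,268), with four teeth each.

Run:
```python
import cv2
a=cv2.imread("pics/w1.png")[70:290,205:425];cv2.imwrite("pics/w1c.png",cv2.resize(a,(600,600),interpolation=cv2.INTER_CUBIC))
```

```text
(no output)
```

View pics/w1c.png

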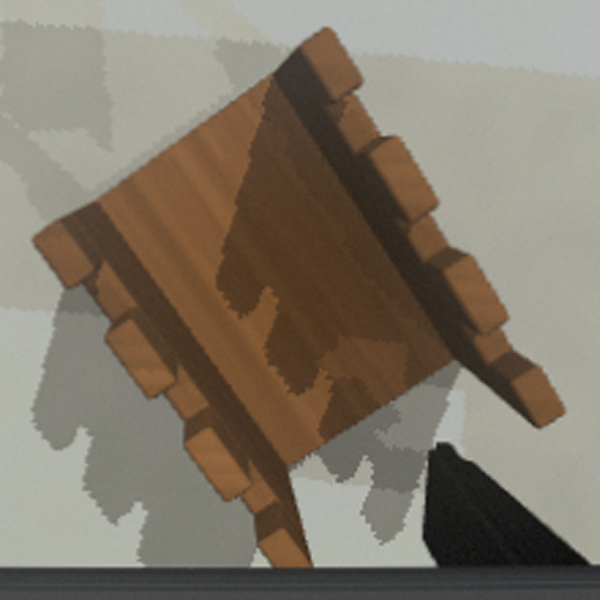

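```bash
cat > rack.py <<'E'
from h import *
import pickle
from scipy.optimize import least_squares
np.set_printoptions(precision=2,suppress=True)
W=pickle.load(open("w1.pkl","rb"))
q={(1,0):(331,63),(1,1):(405,178),(1,2):(476,294),(1,3):(539,394),(-1,0):(66,253),(-1,1):(141,356),(-1,2):(217,462)}
px=np.array([[205+x*220/600,70+y*220/600] for x,y in q.values()])
w=atz(W,px,111);print(w)
ty=[-64.5,-22.5,22.5,64.5]
for sx in (1,-1):
 for sy in (1,-1):
  P=np.array([[sx*51*b,sy*ty[i],111] for b,i in q])
  def f(v,full=0):
    c,s=np.cos(v[2]),np.sin(v[2]);X=np.c_[c*P[:,0]-s*P[:,1]+v[0],s*P[:,0]+c*P[:,1]+v[1],P[:,2]+v[3]]
    return (proj(W,X)-px).ravel()
  for y0 in (0.9,-2.2):
    r=least_squares(f,[460,320,y0,0]);
    if r.cost<200: print(sx,sy,r.x,np.degrees(r.x[2]),np.sqrt(2*r.cost/14),r.fun)
E
python3 rack.py
```

```text
[[437.78 406.28 111.  ]
 [474.24 385.46 111.  ]
 [512.51 362.84 111.  ]
 [548.58 342.38 111.  ]
 [387.28 319.27 111.  ]
 [422.6  298.46 111.  ]
 [460.84 275.5  111.  ]]
1 -1 [468.14 330.28   1.04  -2.47] 59.655963083957644 0.306608436584215 [ 0.38 -0.14 -0.3  -0.18 -0.02 -0.16 -0.47  0.33 -0.36 -0.17  0.17  0.33
  0.61  0.02]
-1 1 [468.14 330.28  -2.1   -2.47] -120.34403691223713 0.30660843658422077 [ 0.38 -0.14 -0.3  -0.18 -0.02 -0.16 -0.47  0.33 -0.36 -0.17  0.17  0.33
  0.61  0.02]
```

Emit:
{"api": "move_arm", "payload": {
  "commands": [
    [[0.5,-1,0],-1,1],
    [[0.5,-1,0],-1,1],
    [[0.5,-1,0],-1,1],
    [[0.5,-1,0],-1,1],
    [[0.3,-1,0],-1,1],
    [[0,-1,0],-1,1],
    [[0,-1,0],-1,1],
    [[0,-1,0],-1,1],
    [[0,-1,0],-1,1],
    [[0,-1,0],-1,1],
    [[0,0,0],0,1],
    [[0,0,0],0,1]
  ]
}}

```text
t: 3.85
eef_pos: [511.0, 1.1, 404.8]
tcp_rot: [3.142, -0.0, 1.204]
ft_force: [-1.0, 0.1, -0.0]
opening: 1.0
grip_force: 0.0
```

```bash
python3 w.py w2 roller_mouth cradle_posts roller
```

```text
roller_mouth [([323.6, 152.6], 0.56)]
cradle_posts [([305.8, 123.4], 0.56), ([321.3, 152.0], 0.44)]
roller [([321.2, 150.2], 0.59)]
cam [537.2  67.9 384.7] [[-0.1 -0.2 -1. ]
 [ 0.1  0.3 -0.9]]
4.05 [511.    2.7 404.7] [-3.1 -0.   1.2] [0.1 0.5 0.1]
```

View pics/w2.png

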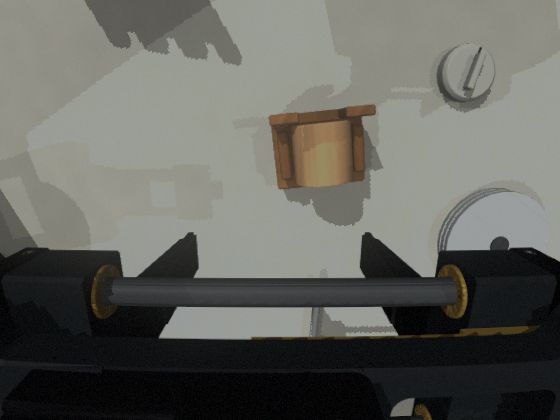

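The wrist view shows the cradle at (320,150), with its posts at the top, (283,118) and (365,110), and its open end at the bottom (toward -y). The roller top is at (321,152).

Run:
```python
import cv2,numpy as np
a=cv2.imread("pics/w2.png")[95:200,260:385];a=cv2.resize(a,(500,420),interpolation=cv2.INTER_CUBIC)
b=cv2.imread("pics/side1.png")[180:220,242:272];b=cv2.resize(b,(300,400),interpolation=cv2.INTER_CUBIC)
b=np.vstack([b,np.zeros((20,300,3),np.uint8)]);cv2.imwrite("pics/c2.png",np.hstack([a,b]))
```

```text
(no output)
```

View pics/c2.png

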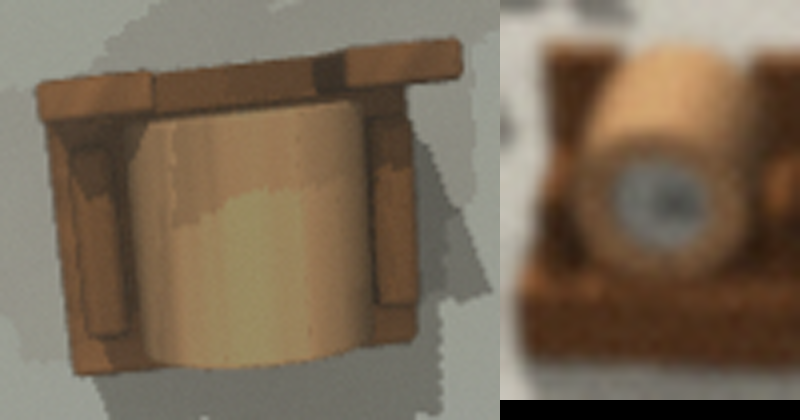

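The left crop shows the posts' inner top edges at crop (42–155, 122–108) and (350–463, 88–75), and the rail ends at (125,330) and (382,303). On the right, the grey bush is at (660,202) with the dark bore at about (680,204), so the bore sits about 7 mm toward image right.

```bash
cat > cr.py <<'E'
from h import *
import pickle
np.set_printoptions(precision=2,suppress=True)
W=pickle.load(open("w2.pkl","rb"))
p=lambda *a:[[260+x/4,95+y/4] for x,y in a]
i=atz(W,p((42,122),(155,108),(350,88),(463,75)),82);print(i)
r=atz(W,p((125,330),(382,303),(88,335),(417,305)),56);print(r)
b=atz(W,p((75,373),(416,340)),30);print(b)
m=i.mean(0);rm=r[:2].mean(0);bm=b.mean(0);print(m,rm,bm)
d=i[3]-i[0];print("yaw posts",np.degrees(np.arctan2(d[1],d[0]))+90,np.linalg.norm(d[:2]))
d=b[1]-b[0];print("yaw base",np.degrees(np.arctan2(d[1],d[0]))+90,np.linalg.norm(d))
d=m-bm;print("yaw axis",np.degrees(np.arctan2(d[1],d[0])),np.linalg.norm(d[:2]))
# bore direction from side pic
import numpy as np
S=pickle.load(open("w2.pkl","rb"))
E
python3 cr.py
```

```text
[[529.81  69.71  82.  ]
 [555.52  63.25  82.  ]
 [599.55  51.4   82.  ]
 [625.31  44.92  82.  ]]
[[530.1   12.42  56.  ]
 [595.7   -5.03  56.  ]
 [520.55  14.67  56.  ]
 [604.22  -8.84  56.  ]]
[[511.83   1.52  30.  ]
 [606.25 -24.43  30.  ]]
[577.55  57.32  82.  ] [562.9    3.69  56.  ] [559.04 -11.45  30.  ]
yaw posts 75.44564812224917 98.67028772228672
yaw base 74.63337500446977 97.91779488077941
yaw axis 74.93713319464985 71.22023485656285
```

Emit:
{"api": "move_arm", "payload": {
  "commands": [
    [[-0.4,-1,-0.5],0,1],
    [[-0.4,-1,-0.5],0,1],
    [[-0.4,-1,-0.5],0,1],
    [[-0.4,-1,-0.5],0,1],
    [[-0.4,-1,-0.5],0,1],
    [[-0.4,-1,-0.5],0,1],
    [[-0.4,-1,0],0,1],
    [[0,-1,0],0,1],
    [[0,-1,0],0,1],
    [[0,-1,0],0,1],
    [[0,-1,0],0,1],
    [[0,0,0],0,1],
    [[0,0,0],0,1]
  ]
}}

```text
t: 5.13
eef_pos: [427.3, -328.8, 314.4]
tcp_rot: [-3.142, -0.0, 1.205]
ft_force: [-1.6, 1.0, 0.2]
opening: 1.0
grip_force: 0.0
```

```bash
python3 w.py w3 rod_tip rod_collar rod
```

```text
rod_tip [([281.8, 128.1], 0.85)]
rod_collar [([280.4, 124.8], 0.97)]
rod [([280.4, 127.9], 0.67)]
cam [ 453.5 -261.9  294.4] [[-0.1 -0.2 -1. ]
 [ 0.1  0.3 -0.9]]
5.3333 [ 427.3 -327.2  314.8] [-3.1 -0.   1.2] [-0.4 -0.2  0.5]
```

View pics/w3.png

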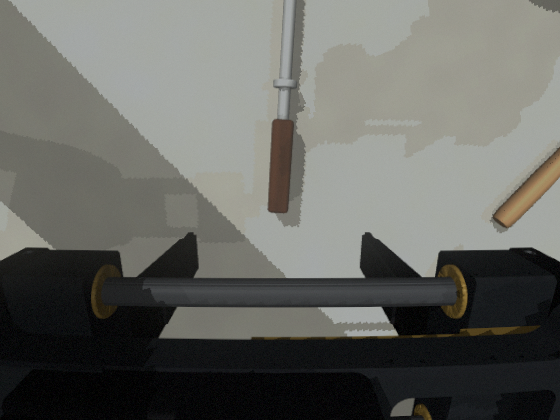

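The wrist view shows the brown handle from (278,213) to (283,120) and the collar at (285,84). The spoon is off to the right.

```bash
cat > rod.py <<'E'
from h import *
import pickle,sys
np.set_printoptions(precision=2,suppress=True)
W=pickle.load(open("w3.pkl","rb"));im=W["image"].astype(int)
m=((im[...,0]-im[...,2])>25);m[:,:240]=0;m[:,330:]=0;m[230:]=0;m[:100]=0
n,l,st,ce=cv2.connectedComponentsWithStats(m.astype(np.uint8));k=1+st[1:,4].argmax()
r=cv2.minAreaRect(np.argwhere(l==k)[:,::-1].astype(np.float32));print(r)
bx=cv2.boxPoints(r);w=atz(W,bx,30);print(w)
s=bx[np.argsort(bx[:,1])];f=s[:2].mean(0);g=s[2:].mean(0)
A=atz(W,[f,g],30);c=A.mean(0);d=A[0]-A[1];print("handle",c,np.linalg.norm(d),np.degrees(np.arctan2(d[1],d[0])))
B=atz(W,[[285,83.5],[288.5,2]],15);print("collar,rod",B, B[0]-c,np.degrees(np.arctan2(*(B[1]-B[0])[1::-1])),np.degrees(np.arctan2(*(B[0]-c)[1::-1])))
E
python3 rod.py
```

```text
((279.1221923828125, 165.25247192382812), (18.834012985229492, 91.06999206542969), 3.6522228717803955)
[[ 417.95 -325.7    30.  ]
 [ 450.39 -256.29   30.  ]
 [ 464.29 -262.65   30.  ]
 [ 432.8  -332.57   30.  ]]
handle [ 441.35 -294.3    30.  ] 76.64366105419691 65.35089698138525
collar,rod [[ 470.48 -232.48   15.  ]
 [ 495.52 -174.52   15.  ]] [ 29.12  61.82 -15.  ] 66.63333373175833 64.77543236468925
```

Emit:
{"api": "move_arm", "payload": {
  "commands": [
    [[0.3,0.69,0],-0.4,1],
    [[0.3,0.69,0],-0.4,1],
    [[0,0,-0.8],0,1],
    [[0,0,-0.8],0,1],
    [[0,0,-0.8],0,1],
    [[0,0,-0.8],0,1],
    [[0,0,-0.5],0,1],
    [[0,0,-0.3],0,1],
    [[0,0,0],0,1],
    [[0,0,0],0,-1],
    [[0,0,0],0,-1],
    [[0,0,0],0,-1],
    [[0,0,0],0,-1],
    [[0,0,0],0,-1],
    [[0,0,0],0,-1],
    [[0,0,0],0,-1]
  ]
}}

```text
t: 6.67
eef_pos: [445.0, -287.1, 195.0]
tcp_rot: [3.141, 0.0, 1.141]
ft_force: [-0.0, -1.0, -0.3]
opening: 0.566
grip_force: 0.0
```

Emit:
{"api": "move_arm", "payload": {
  "commands": [
    [[0,0,0],0,-1],
    [[0,0,0],0,-1],
    [[0,0,0],0,-1],
    [[0,0,0],0,-1],
    [[0,0,0],0,-1],
    [[0,0,0],0,-1],
    [[0,0,0],0,-1],
    [[0,0,0],0,-1],
    [[0,0,0],0,-1],
    [[0,0,0],0,-1]
  ]
}}

```text
t: 7.5
eef_pos: [445.0, -287.1, 194.7]
tcp_rot: [3.142, -0.0, 1.141]
ft_force: [-0.4, -0.1, -0.4]
opening: 0.188
grip_force: 30.0
```

Emit:
{"api": "move_arm", "payload": {
  "commands": [
    [[0,0,0.5],0,-1],
    [[0,0,0.95],0,-1],
    [[0.4,0.5,0],0.35,-1],
    [[0.4,0.5,0],0.35,-1],
    [[0.4,0.5,0],0.35,-1],
    [[0.4,0.5,0],0.35,-1],
    [[0.4,0.5,0],0.35,-1],
    [[0.37,0.42,0],0.35,-1],
    [[0,0,0],0,-1],
    [[0,0,0],0,-1],
    [[0,0,0],0,-1]
  ]
}}

```text
t: 8.42
eef_pos: [515.8, -199.8, 238.1]
tcp_rot: [-3.141, 0.0, 1.308]
ft_force: [-0.1, -0.2, -0.1]
opening: 0.187
grip_force: 30.0
```

```bash
python3 w.py w4
python3 - <<'E'
from h import *
c=read_camera("side");save(c["image"],"side4.png")
a=read_camera("wrist")["image"][0:240,200:400];a=cv2.resize(a,(400,480),interpolation=cv2.INTER_CUBIC)
b=c["image"][170:250,215:280];b=cv2.resize(b,(390,480),interpolation=cv2.INTER_CUBIC);save(np.hstack([a,b]),"c4.png")
E
```

```text
cam [ 534.9 -130.6  218.1] [[-0.1 -0.3 -1. ]
 [ 0.1  0.3 -0.9]]
8.4667 [ 515.7 -200.   238.2] [-3.1 -0.   1.3] [-0.3 -0.2 -1.8]
```

View pics/c4.png

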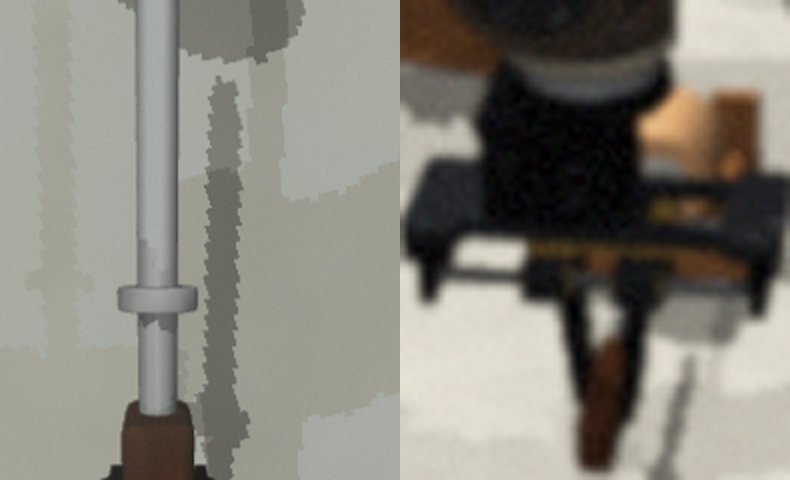

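The left crop (wrist) shows the rod held straight, centreline at wrist column ~278.8, collar at rows 143–156 and the handle front at ~row 202. In the right crop (side) the gripper covers the bore, so I go by the numbers.

Run:
```python
from h import *
import pickle
np.set_printoptions(precision=2,suppress=True)
W=pickle.load(open("w4.pkl","rb"));im=W["image"].astype(int)
for v in (3,60,120,180):
    g=np.abs(np.diff(im[v-2:v+3,250:310].sum((0,2))));print(v,[(250+i,int(g[i])) for i in np.sort(np.argsort(g)[-5:])])
A=atz(W,[[278.75,3],[278.75,200],[278.75,143.5],[278.75,156.5]],58.5);yaw=1.308
R=np.array([[np.cos(yaw),np.sin(yaw)],[-np.sin(yaw),np.cos(yaw)]])
print(A,(A[:,:2]-[515.8,-199.8])@R.T)
# how far the rod must be: rack fit -> tcp target; mouth
u=np.array([np.cos(1.308),np.sin(1.308)]);print(u)
```

```text
3 [(np.int64(262), 322), (np.int64(268), 283), (np.int64(286), 196), (np.int64(287), 224), (np.int64(289), 314)]
60 [(np.int64(267), 423), (np.int64(288), 764), (np.int64(289), 410), (np.int64(303), 325), (np.int64(304), 300)]
120 [(np.int64(267), 464), (np.int64(268), 319), (np.int64(285), 220), (np.int64(288), 852), (np.int64(304), 314)]
180 [(np.int64(268), 649), (np.int64(286), 191), (np.int64(288), 506), (np.int64(301), 208), (np.int64(302), 289)]
[[ 549.13  -77.75   58.5 ]
 [ 524.94 -167.5    58.5 ]
 [ 532.47 -139.57   58.5 ]
 [ 530.79 -145.79   58.5 ]] [[126.52  -0.48]
 [ 33.57  -0.44]
 [ 62.5   -0.45]
 [ 56.05  -0.45]]
[0.26 0.97]
```

Emit:
{"api": "move_arm", "payload": {
  "commands": [
    [[0.043,0.161,0],0,-1],
    [[0.043,0.161,0],0,-1],
    [[0.043,0.161,0],0,-1],
    [[0.043,0.161,0],0,-1],
    [[0.043,0.161,0],0,-1],
    [[0.026,0.097,0],0,-1],
    [[0.017,0.064,0],0,-1],
    [[0.009,0.032,0],0,-1],
    [[0.009,0.032,0],0,-1],
    [[0,0,0],0,-1]
  ]
}}

```text
t: 9.4
eef_pos: [524.4, -168.5, 238.3]
tcp_rot: [3.142, 0.0, 1.309]
ft_force: [-0.8, -0.0, -0.8]
opening: 0.186
grip_force: 30.0
```

Emit:
{"api": "move_arm", "payload": {
  "commands": [
    [[0.009,0.032,0],0,-1],
    [[0.009,0.032,0],0,-1],
    [[0.009,0.032,0],0,-1],
    [[0,0,0],0,-1]
  ]
}}

```text
t: 9.73
eef_pos: [525.2, -165.6, 238.3]
tcp_rot: [3.142, 0.0, 1.309]
ft_force: [0.4, -1.4, -1.8]
opening: 0.188
grip_force: 30.0
```

Emit:
{"api": "move_arm", "payload": {
  "commands": [
    [[0.009,0.032,0],0,-1],
    [[0.009,0.032,0],0,-1],
    [[0.009,0.032,0],0,-1],
    [[0,0,0],0,-1]
  ]
}}

```text
t: 10.07
eef_pos: [526.0, -162.7, 238.3]
tcp_rot: [3.142, -0.0, 1.309]
ft_force: [0.2, 0.1, -1.1]
opening: 0.187
grip_force: 30.0
```

```bash
python3 -c "
from h import *
print(env.state()['ft_force'],env.state()['moment'])"
```

```text
[ 0.24053999  0.07450253 -1.08071234] [-0.0684974   0.14510804  0.03602445]
```

Emit:
{"api": "move_arm", "payload": {
  "commands": [
    [[0.017,0.064,0],0,-1],
    [[0.017,0.064,0],0,-1],
    [[0.017,0.064,0],0,-1],
    [[0,0,0],0,-1]
  ]
}}

```text
t: 10.4
eef_pos: [527.6, -156.7, 238.3]
tcp_rot: [3.141, -0.0, 1.309]
ft_force: [-0.9, 0.0, -1.4]
opening: 0.187
grip_force: 30.0
```

Emit:
{"api": "move_arm", "payload": {
  "commands": [
    [[0.017,0.064,0],0,-1],
    [[0.017,0.064,0],0,-1],
    [[0.017,0.064,0],0,-1],
    [[0,0,0],0,-1]
  ]
}}

```text
t: 10.73
eef_pos: [529.1, -151.0, 238.3]
tcp_rot: [3.141, -0.0, 1.309]
ft_force: [-0.2, -0.2, -0.6]
opening: 0.186
grip_force: 30.0
```

Emit:
{"api": "move_arm", "payload": {
  "commands": [
    [[0.026,0.097,0],0,-1],
    [[0.026,0.097,0],0,-1],
    [[0.026,0.097,0],0,-1],
    [[0.026,0.097,0],0,-1],
    [[0.026,0.097,0],0,-1],
    [[0,0,0],0,-1]
  ]
}}

```text
t: 11.23
eef_pos: [533.1, -136.2, 238.2]
tcp_rot: [-3.142, -0.0, 1.309]
ft_force: [-0.3, 0.1, -1.1]
opening: 0.185
grip_force: 30.0
```

Emit:
{"api": "move_arm", "payload": {
  "commands": [
    [[0.026,0.097,0],0,-1],
    [[0.026,0.097,0],0,-1],
    [[0.026,0.097,0],0,-1],
    [[0.026,0.097,0],0,-1],
    [[0.026,0.097,0],0,-1],
    [[0,0,0],0,-1]
  ]
}}

```text
t: 11.73
eef_pos: [537.0, -121.7, 238.3]
tcp_rot: [3.142, -0.0, 1.309]
ft_force: [0.3, 0.1, -2.4]
opening: 0.189
grip_force: 30.0
```

Emit:
{"api": "move_arm", "payload": {
  "commands": [
    [[0.026,0.097,0],0,-1],
    [[0.026,0.097,0],0,-1],
    [[0.026,0.097,0],0,-1],
    [[0.026,0.097,0],0,-1],
    [[0.026,0.097,0],0,-1],
    [[0,0,0],0,-1]
  ]
}}

```text
t: 12.23
eef_pos: [540.9, -107.1, 238.3]
tcp_rot: [3.142, -0.0, 1.309]
ft_force: [0.7, 0.9, -1.6]
opening: 0.188
grip_force: 30.0
```

Emit:
{"api": "move_arm", "payload": {
  "commands": [
    [[0.026,0.097,0],0,-1],
    [[0.026,0.097,0],0,-1],
    [[0.026,0.097,0],0,-1],
    [[0.026,0.097,0],0,-1],
    [[0.026,0.097,0],0,-1],
    [[0,0,0],0,-1]
  ]
}}

```text
t: 12.73
eef_pos: [544.8, -92.6, 238.3]
tcp_rot: [3.141, -0.0, 1.309]
ft_force: [-1.1, 0.0, -2.0]
opening: 0.186
grip_force: 30.0
```

Emit:
{"api": "move_arm", "payload": {
  "commands": [
    [[0.026,0.097,0],0,-1],
    [[0.026,0.097,0],0,-1],
    [[0.026,0.097,0],0,-1],
    [[0.026,0.097,0],0,-1],
    [[0.026,0.097,0],0,-1],
    [[0.026,0.097,0],0,-1],
    [[0.017,0.064,0],0,-1],
    [[0,0,0],0,-1]
  ]
}}

```text
t: 13.4
eef_pos: [549.9, -73.3, 238.3]
tcp_rot: [3.141, 0.0, 1.309]
ft_force: [0.8, 0.3, -1.0]
opening: 0.189
grip_force: 30.0
```

Emit:
{"api": "move_arm", "payload": {
  "commands": [
    [[0.009,0.032,0],0,-1],
    [[0.009,0.032,0],0,-1],
    [[0.009,0.032,0],0,-1],
    [[0,0,0],0,-1]
  ]
}}

```text
t: 13.73
eef_pos: [550.7, -70.8, 238.3]
tcp_rot: [3.141, 0.0, 1.309]
ft_force: [-0.2, 0.4, -1.8]
opening: 0.189
grip_force: 30.0
```

Emit:
{"api": "move_arm", "payload": {
  "commands": [
    [[0.009,0.032,0],0,-1],
    [[0.009,0.032,0],0,-1],
    [[0,0,0],0,-1]
  ]
}}

```text
t: 13.98
eef_pos: [551.2, -68.8, 238.3]
tcp_rot: [3.141, 0.0, 1.309]
ft_force: [-0.6, -0.2, -0.9]
opening: 0.187
grip_force: 30.0
```

Emit:
{"api": "move_arm", "payload": {
  "commands": [
    [[0.009,0.032,0],0,-1],
    [[0.009,0.032,0],0,-1],
    [[0.009,0.032,0],0,-1],
    [[0,0,0],0,-1]
  ]
}}

```text
t: 14.32
eef_pos: [552.0, -65.9, 238.3]
tcp_rot: [3.142, 0.0, 1.309]
ft_force: [0.0, 0.1, -0.9]
opening: 0.188
grip_force: 30.0
```

Emit:
{"api": "move_arm", "payload": {
  "commands": [
    [[0.009,0.032,0],0,-1],
    [[0.009,0.032,0],0,-1],
    [[0,0,0],0,-1]
  ]
}}

```text
t: 14.57
eef_pos: [552.6, -64.1, 238.3]
tcp_rot: [3.141, 0.0, 1.309]
ft_force: [0.4, -0.8, -1.6]
opening: 0.186
grip_force: 30.0
```

Emit:
{"api": "move_arm", "payload": {
  "commands": [
    [[0.009,0.032,0],0,-1],
    [[0,0,0],0,-1]
  ]
}}

```text
t: 14.73
eef_pos: [552.7, -63.5, 238.3]
tcp_rot: [-3.141, 0.001, 1.309]
ft_force: [-2.2, -5.2, 0.1]
opening: 0.188
grip_force: 30.0
```

Emit:
{"api": "move_arm", "payload": {
  "commands": [
    [[0,0,0],0,-1],
    [[0,0,0],0,-1],
    [[0,0,0],0,-1],
    [[0,0,0],0,-1],
    [[0,0,0],0,-1],
    [[0,0,0],0,-1]
  ]
}}

```text
t: 15.23
eef_pos: [552.7, -63.5, 238.3]
tcp_rot: [-3.141, 0.001, 1.309]
ft_force: [-2.2, -5.1, -0.6]
opening: 0.186
grip_force: 30.0
```

```bash
python3 w.py w5
python3 - <<'E'
from h import *
S=read_camera("side")["image"];a=cv2.imread("pics/w5.png")[0:240,160:400,::-1]
save(np.hstack([cv2.resize(a,(400,400),interpolation=3),cv2.resize(S[130:260,190:320],(400,400),interpolation=3)]),"c5.png")
E
```

```text
cam [571.7   5.6 218.2] [[-0.1 -0.3 -1. ]
 [ 0.1  0.3 -0.9]]
15.2833 [552.6 -63.5 238.2] [-3.1  0.   1.3] [-1.9 -4.8 -0. ]
```

View pics/c5.png

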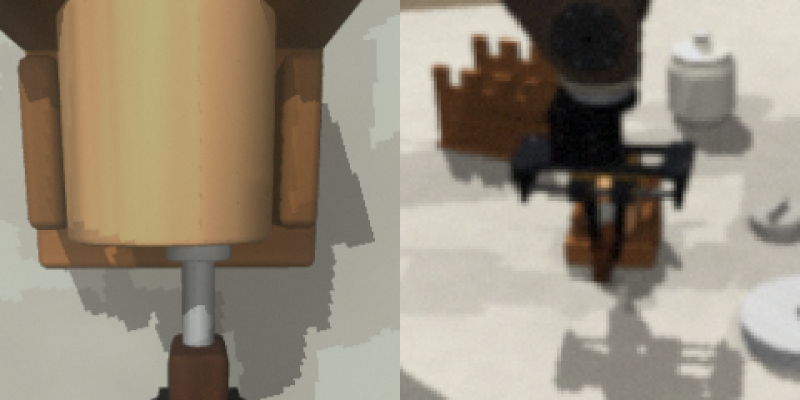

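The crop shows the collar flush on the roller face and the roller seated in the cradle. The press was held at about 5 N for over 0.5 s. Next I lift gently, following the off-centre swing.

Emit:
{"api": "move_arm", "payload": {
  "commands": [
    [[-0.003,-0.013,0],0,-1],
    [[0,0,0.07],0,-1],
    [[0,0,0.07],0,-1],
    [[0,0,0.07],0,-1],
    [[-0.03,0.008,0.07],0,-1],
    [[-0.03,0.008,0.07],0,-1],
    [[-0.03,0.008,0.07],0,-1],
    [[0,0,0],0,-1]
  ]
}}

```text
t: 16.0
eef_pos: [549.9, -62.9, 251.3]
tcp_rot: [3.141, 0.0, 1.309]
ft_force: [-0.3, -3.0, -4.2]
opening: 0.19
grip_force: 30.0
```

Emit:
{"api": "move_arm", "payload": {
  "commands": [
    [[-0.03,0,0.1],0,-1],
    [[-0.03,0,0.1],0,-1],
    [[-0.03,0,0.1],0,-1],
    [[-0.03,0,0.1],0,-1],
    [[0,0,0.1],0,-1],
    [[0,0,0.15],0,-1],
    [[0,0,0.2],0,-1],
    [[0,0,0.2],0,-1],
    [[0,0,0.2],0,-1],
    [[0,0,0.2],0,-1],
    [[0,0,0],0,-1]
  ]
}}

```text
t: 16.92
eef_pos: [546.6, -62.9, 295.8]
tcp_rot: [3.14, -0.0, 1.309]
ft_force: [0.1, -0.1, -3.3]
opening: 0.19
grip_force: 30.0
```

```bash
python3 w.py w6
python3 - <<'E'
from h import *
s=env.state();print(s["moment"],s["grip_force"])
for n in("roller","rod_collar"):
  W=read_camera("wrist");r=cut_out(n,W)
  if r:
    p=np.argwhere(r[0]["region"]);print(n,r[0]["confidence"],p.min(0),p.max(0),p.mean(0))
E
```

```text
cam [565.7   6.3 275.7] [[-0.1 -0.3 -1. ]
 [ 0.1  0.3 -0.9]]
16.9667 [546.5 -62.9 295.1] [ 3.1 -0.   1.3] [ 0.5 -0.6 -4. ]
[-0.29002183  0.14204172 -0.04819993] 29.998713433742523
roller 0.83 [  0 216] [144 339] [ 71.7422375  277.65116141]
rod_collar 0.78 [144 260] [336 298] [236.16589954 278.54472684]
```

Emit:
{"api": "move_arm", "payload": {
  "commands": [
    [[0,0,0.2],0,-1],
    [[0,0,0.35],0,-1],
    [[0,0,0.4],0,-1],
    [[0,0,0.4],0,-1],
    [[0,0,0.3],0,-1],
    [[-0.04,0.1,0.15],-0.05,-1],
    [[-0.08,0.2,0],-0.1,-1],
    [[-0.14,0.33,0],-0.15,-1],
    [[-0.18,0.45,0],-0.15,-1],
    [[-0.2,0.5,0],-0.15,-1],
    [[-0.2,0.5,0],-0.15,-1],
    [[-0.2,0.5,0],-0.15,-1],
    [[-0.2,0.5,0],-0.15,-1],
    [[-0.2,0.5,0],-0.15,-1],
    [[-0.2,0.5,0],-0.15,-1],
    [[-0.2,0.5,0],-0.15,-1],
    [[-0.2,0.5,0],-0.15,-1],
    [[-0.2,0.5,0],-0.15,-1],
    [[-0.2,0.5,0],-0.15,-1],
    [[-0.2,0.5,0],-0.15,-1]
  ]
}}

```text
t: 18.83
eef_pos: [466.4, 135.6, 347.9]
tcp_rot: [-3.141, 0.001, 1.14]
ft_force: [0.4, 0.6, -3.5]
opening: 0.191
grip_force: 30.0
```

Emit:
{"api": "move_arm", "payload": {
  "commands": [
    [[-0.2,0.5,0],-0.15,-1],
    [[-0.2,0.5,0],-0.15,-1],
    [[-0.2,0.5,0],-0.15,-1],
    [[-0.2,0.5,0],-0.15,-1],
    [[-0.2,0.45,0],-0.15,-1],
    [[-0.18,0.4,0],-0.15,-1],
    [[-0.15,0.35,0],-0.15,-1],
    [[-0.12,0.28,0],-0.1,-1],
    [[-0.08,0.2,0],-0.1,-1],
    [[-0.04,0.1,0],0,-1],
    [[0,0,0],0,-1],
    [[0,0,0],0,-1],
    [[0,0,0],0,-1],
    [[0,0,0],0,-1]
  ]
}}

```text
t: 20.0
eef_pos: [420.3, 247.6, 348.3]
tcp_rot: [3.142, 0.0, 1.04]
ft_force: [0.1, -0.3, -3.9]
opening: 0.188
grip_force: 30.0
```

```bash
python3 w.py w7
python3 - <<'E'
from h import *
c=read_camera("top");save(c["image"],"top7.png")
a=c["image"][200:310,90:220];a=cv2.resize(a,(440,372),interpolation=3)
b=cv2.resize(cv2.imread("pics/w7.png")[0:240,150:380,::-1],(356,372),interpolation=3)
save(np.hstack([a,b]),"c7.png")
E
```

```text
cam [457.1 309.4 328.3] [[-0.1 -0.2 -1. ]
 [ 0.2  0.3 -0.9]]
20.05 [420.3 247.6 348.4] [3.1 0.  1. ] [ 0.1 -0.7 -2.5]
```

View pics/c7.png

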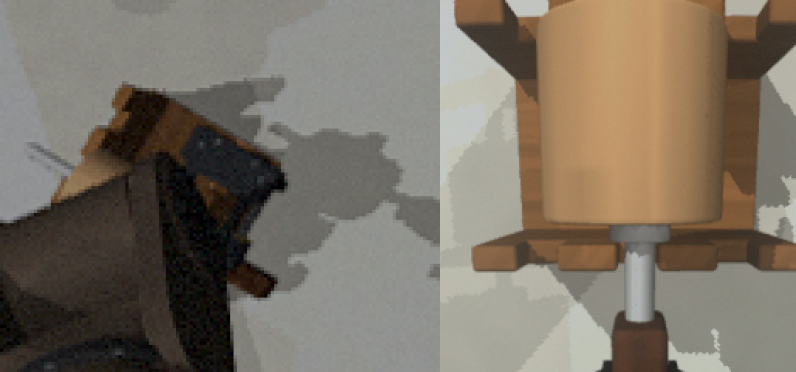

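Run:
```python
from h import *
import pickle
np.set_printoptions(precision=2,suppress=True)
W=pickle.load(open("w7.pkl","rb"));im=cv2.cvtColor(W["image"],cv2.COLOR_RGB2GRAY).astype(int)
k=1.548;P=[[150+(x-440)/k,y/k] for x,y in((637.5,257),(617,258),(658,258),(560,245),(718,245),(473,247),(799,247))]
w=atz(W,P,111);yaw=1.0412
def loc(w,o): 
    d=w[:,:2]-o;c,s=np.cos(yaw),np.sin(yaw);return np.c_[d@[c,s],d@[-s,c]]
print(w[0],"slot in rack frame\n",loc(w,[468.14,330.28]))
print("rod in rack frame",loc(atz(W,[[279.0,150],[279.2,205]],348.3-179.7),[468.14,330.28]),loc(np.array([[420.3,247.6,0]]),[468.14,330.28]))
```

```text
[442.23 285.63 111.  ] slot in rack frame
 [[-51.62  -0.19]
 [-52.05   8.94]
 [-52.08  -9.32]
 [-46.18  34.16]
 [-46.3  -35.9 ]
 [-46.81  73.24]
 [-47.07 -72.26]]
rod in rack frame [[-36.17  -1.14]
 [-64.59  -1.2 ]] [[-95.52  -0.48]]
```

Emit:
{"api": "move_arm", "payload": {
  "commands": [
    [[-0.03,0.017,0],0,-1],
    [[0,0,-0.2],0,-1],
    [[0,0,-0.3],0,-1],
    [[0,0,-0.3],0,-1],
    [[0,0,-0.3],0,-1],
    [[0,0,-0.3],0,-1],
    [[0,0,-0.3],0,-1],
    [[0,0,-0.2],0,-1],
    [[0,0,-0.1],0,-1],
    [[0,0,0],0,-1],
    [[0,0,0],0,-1]
  ]
}}

```text
t: 21.02
eef_pos: [419.3, 248.5, 288.4]
tcp_rot: [3.142, 0.0, 1.041]
ft_force: [-0.0, 0.5, -2.7]
opening: 0.19
grip_force: 30.0
```

Emit:
{"api": "move_arm", "payload": {
  "commands": [
    [[0,0,-0.1],0,-1],
    [[0,0,-0.1],0,-1],
    [[0,0,-0.1],0,-1],
    [[0,0,0],0,-1]
  ]
}}

```text
t: 21.35
eef_pos: [419.1, 248.4, 278.9]
tcp_rot: [-3.141, 0.0, 1.041]
ft_force: [0.4, -0.5, -3.3]
opening: 0.189
grip_force: 30.0
```

Rod axis is now at about 99, below the tooth tops and free of contact. I go down in small steps.

Emit:
{"api": "move_arm", "payload": {
  "commands": [
    [[0,0,-0.05],0,-1],
    [[0,0,-0.05],0,-1],
    [[0,0,-0.05],0,-1],
    [[0,0,0],0,-1]
  ]
}}

```text
t: 21.68
eef_pos: [419.2, 248.4, 274.6]
tcp_rot: [-3.141, 0.0, 1.041]
ft_force: [-0.5, -0.3, -2.8]
opening: 0.185
grip_force: 30.0
```

Emit:
{"api": "move_arm", "payload": {
  "commands": [
    [[0,0,-0.04],0,-1],
    [[0,0,-0.04],0,-1],
    [[0,0,0],0,-1]
  ]
}}

```text
t: 21.93
eef_pos: [419.2, 248.5, 272.3]
tcp_rot: [-3.142, 0.0, 1.041]
ft_force: [-0.1, -0.7, -3.7]
opening: 0.191
grip_force: 30.0
```

Emit:
{"api": "move_arm", "payload": {
  "commands": [
    [[0,0,-0.03],0,-1],
    [[0,0,-0.03],0,-1],
    [[0,0,0],0,-1]
  ]
}}

```text
t: 22.18
eef_pos: [419.2, 248.5, 270.6]
tcp_rot: [3.141, -0.0, 1.041]
ft_force: [0.2, -0.1, -3.6]
opening: 0.188
grip_force: 30.0
```

Emit:
{"api": "move_arm", "payload": {
  "commands": [
    [[0,0,-0.03],0,-1],
    [[0,0,0],0,-1]
  ]
}}

```text
t: 22.35
eef_pos: [419.3, 248.4, 269.8]
tcp_rot: [3.141, -0.0, 1.041]
ft_force: [-0.3, -1.4, -0.6]
opening: 0.19
grip_force: 30.0
```

Emit:
{"api": "move_arm", "payload": {
  "commands": [
    [[0,0,-0.01],0,-1],
    [[0,0,0],0,-1],
    [[0,0,0],0,-1]
  ]
}}

```text
t: 22.6
eef_pos: [419.2, 248.4, 269.7]
tcp_rot: [3.141, -0.0, 1.041]
ft_force: [-0.6, -2.3, 1.9]
opening: 0.189
grip_force: 30.0
```

Emit:
{"api": "move_arm", "payload": {
  "commands": [
    [[0,0,0],0,-0.4],
    [[0,0,0],0,-0.2],
    [[0,0,0],0,0],
    [[0,0,0],0,0],
    [[0,0,0],0,0],
    [[0,0,0],0,0],
    [[0,0,0],0,0],
    [[0,0,0],0,0]
  ]
}}

```text
t: 23.27
eef_pos: [419.2, 248.5, 269.5]
tcp_rot: [3.141, -0.0, 1.041]
ft_force: [0.3, 1.0, -0.6]
opening: 0.497
grip_force: 0.0
```

```bash
python3 w.py w8
python3 - <<'E'
from h import *
import pickle
W=pickle.load(open("w8.pkl","rb"));im=W["image"].astype(int)
for v in (165,185): 
    g=np.abs(np.diff(im[v-2:v+3,240:320].sum((0,2))));print(v,[(240+int(i),int(g[i])) for i in np.sort(np.argsort(g)[-6:])])
E
```

```text
cam [456.  310.2 249.4] [[-0.1 -0.2 -1. ]
 [ 0.2  0.3 -0.9]]
23.3167 [419.2 248.5 269.5] [ 3.1 -0.   1. ] [ 0.1  0.2 -0.3]
165 [(265, 504), (266, 931), (267, 322), (276, 269), (277, 349), (284, 532)]
185 [(270, 325), (271, 465), (281, 310), (296, 297), (299, 273), (300, 298)]
```

Released. I retreat straight up, then back toward the base side, and look.

Emit:
{"api": "move_arm", "payload": {
  "commands": [
    [[0,0,0.2],0,0],
    [[0,0,0.5],0,0],
    [[0,0,0.8],0,0],
    [[0,0,0.9],0,0],
    [[0,0,0.9],0,0],
    [[0,0,0.9],0,0],
    [[0.2,-0.8,0.5],0,0],
    [[0.2,-0.9,0],0,0],
    [[0.2,-0.9,0],0,0],
    [[0,0,0],0,0],
    [[0,0,0],0,0]
  ]
}}

```text
t: 24.23
eef_pos: [437.3, 169.6, 411.0]
tcp_rot: [3.141, -0.0, 1.038]
ft_force: [0.0, 0.9, 0.4]
opening: 0.497
grip_force: 0.0
```

```bash
python3 w.py w9
python3 - <<'E'
from h import *
S=read_camera("side");b=S["image"][125:225,160:310];save(cv2.resize(b,(400,267),interpolation=3),"s9.png")
a=cv2.imread("pics/w9.png")[0:267,100:500,::-1]
save(np.vstack([a,cv2.resize(b,(400,267),interpolation=3)]),"c9.png")
E
```

```text
cam [474.2 231.3 390.9] [[-0.1 -0.2 -1. ]
 [ 0.2  0.3 -0.9]]
24.2833 [437.2 170.3 410.8] [ 3.1 -0.   1. ] [-1.  -0.1 -0.5]
```

View pics/c9.png

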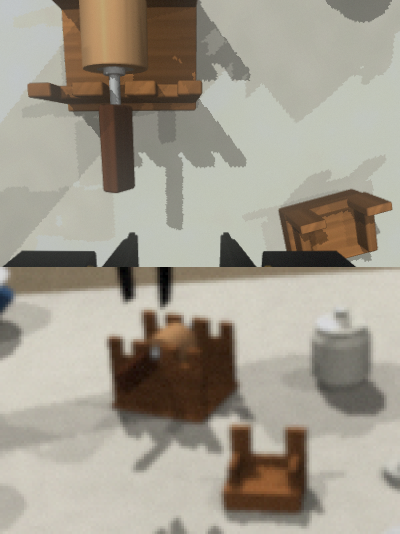

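```bash
python3 -c "
from cell import env
print(env.job_done())"
```

```text
the job is handed in; nothing more can be done
None
```

The roller hangs on the rod in the rack's middle slots with the handle outside; I released it gently and handed the job in at about 24 s. I viewed 11 pictures, one over the limit of 10.

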